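Close the battery door on the effects-pump box

ROBOT

A 7-joint arm with a two-finger parallel gripper is mounted at the origin on the work surface. World frame = base frame: x ahead of the robot, y to its left, z up, the work surface at z = 0. Lengths are in mm, angles in rad, forces in N, time in s.
With the tool pointing down it reaches from about 425 to 825 mm from the base axis. Payload 3.6 kg.
Tool frame: the origin (TCP) lies midway between the tips of the shut fingers; the grasp point (between the pads) lies 19 mm behind it; z points along the fingers, x is the direction in which the jaws open and shut, and the axes are right-handed (so a half turn about z gives the same grasp; the last joint's range is limited). The gripper opens to 93 mm and grips with 3 to 60 N. Pads are 15 mm wide; open, the fingers measure 128 mm over their backs; the gripper's body (75 mm by 188 mm) begins 65 mm behind the grasp point.
Start: joints at [-1.153, 0.615, -0.013, 1.423, 0.008, 1.103, -0.04], TCP at [279.057, 587.017, 218.64] pointing down, gripper open.
Joint ranges: [-3.12, 3.12], [-0.3, 2.06], [-1.34, 1.32], [0.26, 2.42], [-1.36, 4.5], [0.01, 1.98], [-2.84, 2.84]. Speed limits (rad/s): [2.79, 2.79, 3.14, 3.14, 3.14, 3.14, 3.14].

INTERFACE

Orientations are given as a rotation vector (axis times angle).
In Python, from workcell import r gives the robot as it stands. The module is installed in compiled form; this text tells all that it offers.
- The arm moves only by the shell command python3 -m inch 'ROWS' [FORCE]. ROWS is JSON, a list of rows, each a list of 3 entries, a list of its own where there are three numbers: the shift along the tool's x, y, z in mm, then the turn, a rotation vector about the tool's x, y, z in degrees, then the closure in counts, from 0 (fully open) to 255 (shut). A call has 1 to 8 rows; each row shifts and turns the commanded pose from where the row before left it, along the tool's axes as they then stand; what a row does not reach is not made up. A row lasts 1/12 s, in which the tool goes at most 41.7 mm and 7.16 degrees, less where a joint would pass 70% of its speed; a pose out of reach is approached as far as the arm can. A call is refused whole if a number of a shift passes 41.7 or a number of a turn 7.16, either way. A call with a gripper value outside its range is refused whole. The fingers move at their own pace and stop on an object; FORCE is the grip in N (left out, the last holds). Time passes only in rows, so rows that do not move let the fingers close. It gives the time, the measured TCP pose, the force and the opening at its end, in the units of the state.
- r.observe(): the state, without advancing time (a new reading comes with each control period).
- r.snapshot(name): name is "side" or "top" or "wrist"; returns a dict with "frame" (400x640x3 uint8, red, green, blue), "fx", "fy", "cx", "cy" (pixels), "D" ([k1, k2, p1, p2, k3] as OpenCV has them; the pictures are not rectified), "extrinsics" (4x4, takes a point from world to camera coordinates); the wrist camera has in their place "hand_eye" (4x4, takes a point from camera to tool coordinates, whose origin is the TCP and whose axes are the tool frame's). Camera axes: x right, y up, looking along -z (the intrinsics and any distortion apply to the point x, -y, -z); pixel columns grow to the right and rows downward; lengths in mm; the calibration is good to about 2 mm. A picture is of the moment at which its call begins: read the wrist's pose just before it. There is no depth.
- r.finish_job(): hands the job in, once; it reports no verdict.
The state is a dict: "clock": time; "joints": joint angles; "qvel": joint speeds; "effort": joint torques, N m; "eef_pos": TCP position; "orientation": TCP orientation; "force": force on the tool from outside, world axes, zero at the start; "ft_torque": the same for the moment, N m; "opening": finger opening in mm.
Only numpy, scipy, OpenCV 4.12 (cv2) and the standard library are available. Lean on these libraries where they do the work, as an engineer would, in place of code of your own. Each camera call takes 0.05 s, during which the arm holds its last target. There are 200 camera calls.

TASK

On the battery box of the effects pump, use your fingertips to fold the sprung yellow door over flat onto the battery bay, then, keeping it pressed down, push it along by its black ridge until its tongue is fully tucked beneath the orange lip and the door stays shut by itself. Work on the door's outer face only - do not pinch it or touch its grey inner lining - and finish clear of it. Leave every bottle, jar, cup, cell and tool where it stands.

Things in the scene. Friction and masses are not known exactly. Their poses are not given: they have to be found in the camera images.
- unit: Black battery box, 200 (x) x 150 (y) x 50 mm high, fixed on the table, battery bay up. Origin: centre of its underside; z up; +x is the way the door folds over and is then pushed home. Hinge line parallel to y at x = -50 mm, height 53 mm, with the slide at 0. Open well with three green batteries at x -46 to 0. Orange lip and its post at x +22 to +54 mm, 56 mm wide, centred on y = 0, top 62 mm up.
- door (a joint): Angle of the yellow door about its hinge, rad: 0 folded flat on the bay, 1.57 upright, up to 2.1 leaning back away from the lip (starts 1.5 to 2.0). A light spring (under 0.07 N m) swings it open again to about 1.75 if let go before it is tucked; tucked, it rests at about 0.03 to 0.06.
- door_slide (a joint): How far hinge and door have been pushed along the box's +x (the hinge runs in slots), m: 0 back, 0.018 home at the stop, with the tongue 6 mm under the flat of the lip. Drags with about 3.5 N and stays where left; starts 0 to 0.002. Fold the door flat while it is under 0.004, or the tongue comes down on the lip (then push it back).
- door_lining: Grey lining, 40 x 50 x 1 mm, on the inner face of the door (the face over the batteries when shut); not to be touched.
- door_hinge (a point): Middle of the hinge line; moves with the slide. The door is a 4 mm plate (2 mm either side of this line), 64 mm wide and reaching 52 mm from it, then a tongue 40 mm wide out to 66 mm. Flat, its top face is 55 mm above the table.
- door_ridge (a point): Foot of the black ridge on the door's outer face (top when flat, the side away from the lip when open), on its hinge side, mid-width: the place to push, towards the box's +x. The ridge is 44 mm wide, 7 mm tall and stands 36 to 42 mm from the hinge line; the 36 mm between hinge and ridge are bare plate for a fingertip.
- door_tip (a point): Middle of the end edge of the door's tongue, 66 mm from the hinge line.
- lip_edge (a point): Middle of the front edge of the flat underside of the orange lip, 58 mm above the table (3 mm above the top of the flat door). A sloping lead-in 6 mm long flares up from here towards the hinge, rising 4 mm.
- pot: Bystander: small red jar with white cap, 32 mm dia x 34 mm, standing on the box's top near its corner at about x +72, y -45 mm of the box. Origin: centre of underside, as for all bystanders.
- cell: Bystander: blue spare battery cell, 33 mm dia x 60 mm, standing on the table about 125 mm to the +y side of the box's centre.
- dye: Bystander: amber dye bottle with red cap, 42 mm dia x 100 mm, on the table about 125 mm to the -y side of the box's centre.
- cup: Bystander: clear measuring cup, 84 mm dia x 100 mm, at the side of the table.
- tub: Bystander: cardboard-brown tub with white cap, 76 mm dia x 75 mm, at the side of the table.
- canister: Bystander: white canister with yellow cap, 72 mm dia x 150 mm, at the side of the table.
- spatula: Bystander: white-handled spatula 200 mm long, lying on the table at the robot's right.

How it is judged (in metres and radians):
On the way, in this order (a step that is already met when the one before it is completed fails the run):
1. the door is folded over flat, its tongue not yet beneath the lip (value of joint door below 0.14 rad and value of joint door_slide below 0.01 m), for 0.02 s.
2. the tongue is pushed beneath the lip (value of joint door below 0.09 rad and value of joint door_slide above 0.0145 m), for 0.2 s.
At the end, for the whole second after the job is handed in: The door lies folded down (within 0.09 rad of flat) and is pushed at least 14.5 of its 18 mm home, so that its tongue is held beneath the lip with nothing touching it; every bystander stands within 20 mm of where it began (all of step 2 and velocity of joint door below 0.05 rad/s and distance of each of pot, cell, dye, cup, tub, canister, spatula from where it was at the start of the episode below 0.02 m and angle between each of pot, cell, dye, cup, tub, canister's own z axis and vertical below 0.3 rad).
It fails at once if the door is pinched: its inner lining is pressed by the fingers (contact force between the fingers and door_lining above 1 N).
It fails at once if a bystander is shifted more than 20 mm, lifted or tipped (distance of any of pot, cell, dye, cup, tub, canister, spatula from where it was at the start of the episode above 0.02 m or angle between any of pot, cell, dye, cup, tub, canister's own z axis and vertical above 0.35 rad).
It also fails if it takes over 35 s, if anything falls off the work surface, if the arm or the gripper's body presses on something with over 40 N, if the wrist force passes 120 N, or if a joint passes its speed limit or range.

## Working session

There is one attempt and no reset: what is moved stays moved. The work goes in short steps, Python scripts to look and compute and a shell command to move; the robot and the scene stay as the last step left them, time stands still between calls to the robot, and variables do not carry over. Pictures are saved under pics/ and viewed, about 8 in all and at most 12, crops included, and the job is handed in when it is done.

```bash
mkdir -p pics
cat > h.py <<'E'
import numpy as np, cv2
from workcell import r
def und(s,uv):
    K=np.array([[s["fx"],0,s["cx"]],[0,s["fy"],s["cy"]],[0,0,1.]])
    p=cv2.undistortPoints(np.array(uv,float).reshape(-1,1,2),K,np.array(s["D"],float)).reshape(-1,2)
    return np.c_[p[:,0],-p[:,1],-np.ones(len(p))]
def rays(s,uv):
    d=und(s,uv)
    E=np.array(s["extrinsics"]) ; R=E[:3,:3]; t=E[:3,3]
    return -R.T@t, d@R
def plane(s,uv,z):
    c,d=rays(s,uv); return c+d*((z-c[2])/d[:,2])[:,None]
def proj(s,P):
    E=np.array(s["extrinsics"]); K=np.array([[s["fx"],0,s["cx"]],[0,s["fy"],s["cy"]],[0,0,1.]])
    p=np.atleast_2d(P)@E[:3,:3].T+E[:3,3]; p=p*[1,-1,-1]
    return cv2.projectPoints(p,np.zeros(3),np.zeros(3),K,np.array(s["D"],float))[0].reshape(-1,2)
E
python3 - <<'E'
from h import *
import pickle
o=r.observe(); print({k:np.round(v,3).tolist() for k,v in o.items()})
S={}
for n in("top","side"):
    s=r.snapshot(n); S[n]=s; cv2.imwrite(f"pics/{n}0.png",s["frame"][:,:,::-1])
    E=np.array(s["extrinsics"]); print(n,np.round(-E[:3,:3].T@E[:3,3]),s["fx"],s["D"])
pickle.dump(S,open("s0.pkl","wb"))
E
```

```text
{'clock': 0.0, 'joints': [-1.153, 0.616, -0.013, 1.425, 0.008, 1.103, -0.04], 'qvel': [-0.0, -0.002, 0.001, 0.001, 0.001, 0.0, 0.001], 'effort': [-0.0, -45.893, 0.209, -16.575, -0.061, 0.02, 0.0], 'eef_pos': [278.747, 586.323, 217.502], 'orientation': [2.655, 1.677, -0.003], 'force': [-0.273, -0.625, 0.352], 'ft_torque': [0.021, 0.014, 0.024], 'opening': 93.144}
top [ 202.   16. 1551.] 492.1917008552529 [0.03413044 0.         0.         0.         0.        ]
side [ 406. -814.  832.] 403.9923457481033 [-0.05062125  0.          0.          0.          0.        ]
```

View pics/top0.png

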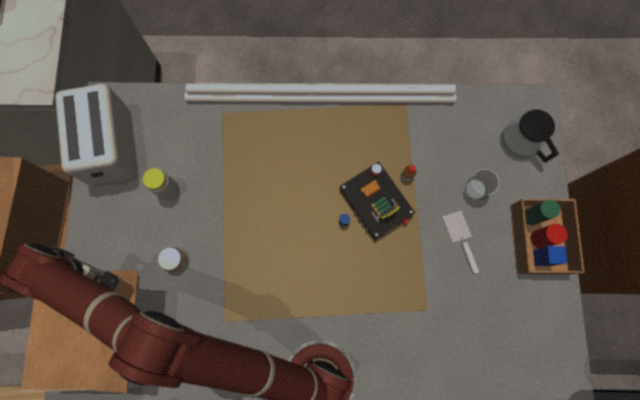

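View pics/side0.png

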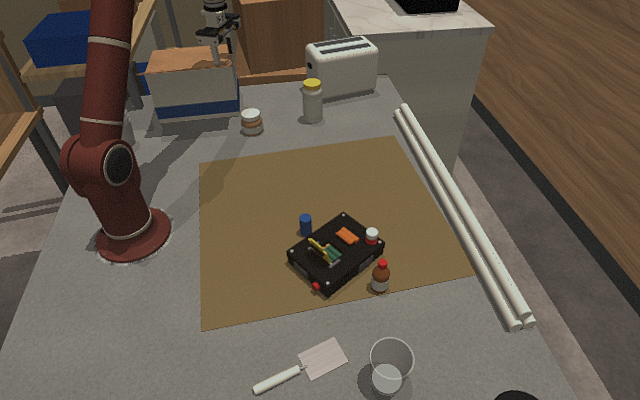

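The top view shows the box at about (377,202), with the lip at (371,188) and the door at (386,209). Box +x therefore points up and left in the image. The dye bottle is at (410,172), the cell at (344,220) and the pot at (376,169). Next I'll measure them.

Run:
```python
from h import *
import pickle
S=pickle.load(open("s0.pkl","rb"))
for n,(x0,x1,y0,y1) in dict(top=(325,425,150,250),side=(270,400,200,300)).items():
    s=S[n]; f=s["frame"]; hsv=cv2.cvtColor(f,cv2.COLOR_RGB2HSV)
    c=cv2.resize(f[y0:y1,x0:x1,::-1],None,fx=4,fy=4,interpolation=cv2.INTER_CUBIC)
    cv2.imwrite(f"pics/{n}c.png",c)
    H,Sa,V=[hsv[:,:,i].astype(int) for i in range(3)]
    roi=np.zeros(H.shape,bool); roi[y0:y1,x0:x1]=1
    for nm,m,z in (("orange",(H>4)&(H<16)&(Sa>190)&(V>150),62),("yellow",(H>22)&(H<35)&(Sa>130)&(V>90),80),("blue",(H>105)&(H<125)&(Sa>130),60),("black",(V<65)&(Sa<120),50)):
        m=(m&roi).astype(np.uint8)
        k,l,st,ce=cv2.connectedComponentsWithStats(m)
        if k<2: print(n,nm,"none");continue
        i=1+np.argmax(st[1:,4]); cn=cv2.findContours((l==i).astype(np.uint8),0,1)[0][0]
        rect=cv2.minAreaRect(cn)
        print(n,nm,st[i,4],ce[i].round(1),plane(s,ce[i],z).round(0)[0]); print("  box",plane(s,cv2.boxPoints(rect),z)[:,:2].round(0).tolist())
a=cv2.imread("pics/topc.png");b=cv2.imread("pics/sidec.png")
b=cv2.resize(b,(400,308)); 
o=np.zeros((400,800,3),np.uint8); o[:,:400]=a; o[:308,400:]=b; cv2.imwrite("pics/c0.png",o)
```

```text
top orange none
top yellow 46 [391. 212.] [ 489. -217.   80.]
  box [[475.0, -187.0], [508.0, -239.0], [501.0, -243.0], [467.0, -192.0]]
top blue 61 [344.1 219.1] [469. -75.  60.]
  box [[482.0, -62.0], [482.0, -87.0], [457.0, -87.0], [457.0, -62.0]]
top black 2320 [375.6 202.6] [ 524. -174.   50.]
  box [[568.0, -54.0], [662.0, -184.0], [490.0, -295.0], [401.0, -168.0]]
side orange 2 [345.5 240. ] [ 560. -173.   62.]
  box [[561.0, -173.0], [561.0, -173.0], [559.0, -173.0], [559.0, -173.0]]
side yellow 41 [314.4 242.1] [ 481. -181.   80.]
  box [[465.0, -169.0], [470.0, -162.0], [498.0, -196.0], [493.0, -203.0]]
side blue 85 [305.1 218.2] [470. -79.  60.]
  box [[459.0, -61.0], [485.0, -66.0], [480.0, -105.0], [454.0, -101.0]]
side black 3695 [333.2 254. ] [ 524. -202.   50.]
  box [[383.0, -160.0], [563.0, 26.0], [663.0, -200.0], [491.0, -338.0]]
```

View pics/c0.png

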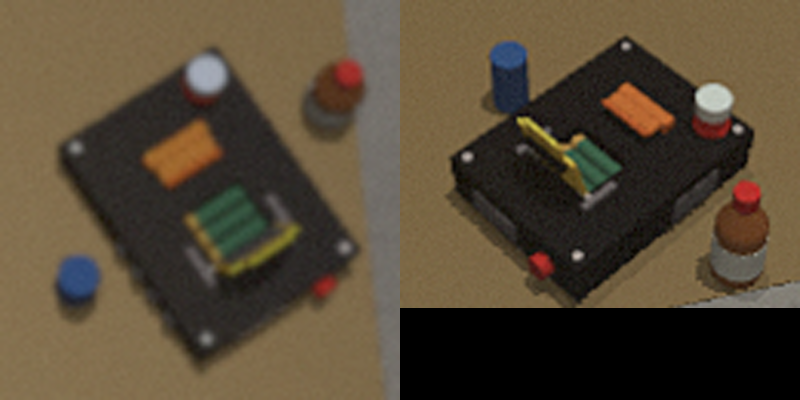

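The crops show the box's corner screws clearly: (76,147), (206,338) and (345,247) in the top crop, and all four in the side crop. The door is upright and leaning back slightly. I'll cast rays through the screws to get the box pose.

Run:
```python
from h import *
import pickle
S=pickle.load(open("s0.pkl","rb"))
t=np.array([[76,147],[206,338],[345,247]])+.5; t=t/4-.5+[325,150]
sd=np.array([[626,46],[467-0,157],[577,256],[738,129]])-[400,0]+.5; sd=sd/(400/130)-.5+[270,200]
A=plane(S["top"],t,50);B=plane(S["side"],sd,50)
print(A.round(1));print(B.round(1))
def pose(fl,bl,br,fr=None):
    v=fl-bl; th=np.arctan2(v[1],v[0]); print("len",np.linalg.norm(v[:2]),"wid",np.linalg.norm((br-bl)[:2]),"th",np.degrees(th), "th2",np.degrees(np.arctan2(*(bl-br)[1::-1]))-90); print("centre",((fl+br)/2)[:2].round(1))
pose(*A); pose(*B[:3]); print(B.mean(0))
# lip & pot & dye etc. check
print("lip", plane(S["top"],np.array([[183,154]])/4+[325,150],62).round(1), plane(S["side"],np.array([[238,109]])/(400/130)+[270,200],62).round(1))
print("pot cap",plane(S["top"],np.array([[206,73]])/4+[325,150],84).round(1))
```

```text
[[ 575.4  -75.    50. ]
 [ 424.9 -173.5   50. ]
 [ 496.6 -283.    50. ]]
[[ 574.   -73.9   50. ]
 [ 423.5 -173.8   50. ]
 [ 494.7 -282.4   50. ]
 [ 645.8 -182.8   50. ]]
len 179.9166901740129 wid 130.85942649418098 th 33.19501516496741 th2 33.249799452539634
centre [ 536. -179.]
len 180.56914251613387 wid 129.89723925491637 th 33.56315112396529 th2 33.20528066811144
centre [ 534.3 -178.2]
[ 534.51758222 -178.22032575   50.        ]
lip [[ 566.1 -158.7   62. ]] [[ 567.6 -158.7   62. ]]
pot cap [[ 625.4 -175.3   84. ]]
```

Both views agree: box centre at about (535,-178.5), +x heading 33.3°, and the lip lies where it should for that pose. The plan is to swing round with shut fingers, jaw axis along box y, and come down behind the door.

```bash
python3 -m inch '[[[0,39,0],[0,0,3.6],255],[[0,41,0],[0,0,3.6],255],[[0,41,0],[0,0,3.6],255],[[0,41,0],[0,0,3.6],255],[[0,41,0],[0,0,3.6],255],[[0,41,0],[0,0,3.6],255],[[0,41,0],[0,0,3.6],255],[[0,41,0],[0,0,3.6],255]]' 20
python3 -m inch '[[[0,41,0],[0,0,3.6],255],[[0,41,0],[0,0,3.6],255],[[0,41,0],[0,0,3.6],255],[[0,41,0],[0,0,3.6],255],[[0,41,0],[0,0,3.6],255],[[0,41,0],[0,0,3.6],255],[[0,41,0],[0,0,3.6],255],[[0,41,0],[0,0,3.6],255]]'
cat >> h.py <<'E'
from scipy.spatial.transform import Rotation as Ro
C=np.array([535.2,-178.5]); TH=np.radians(33.3)
def box(p): d=np.array(p[:2])-C; c,s=np.cos(TH),np.sin(TH); return np.array([c*d[0]+s*d[1],-s*d[0]+c*d[1],p[2]])
def world(b): c,s=np.cos(TH),np.sin(TH); return np.array([C[0]+c*b[0]-s*b[1],C[1]+s*b[0]+c*b[1],b[2]])
def go(b):
    o=r.observe(); R=Ro.from_rotvec(o["orientation"]); 
    X=world([0,-1,0])-world([0,0,0]); Y=world([-1,0,0])-world([0,0,0])
    T=Ro.from_matrix(np.c_[X,Y,np.cross(X,Y)])
    print("t",o["clock"],"box",box(o["eef_pos"]).round(1),"F",np.round(o["force"],1),"open",round(o["opening"],1))
    print("shift(now tool)",R.inv().apply(world(b)-o["eef_pos"]).round(1),"(target tool)",T.inv().apply(world(b)-o["eef_pos"]).round(1),"turn",np.degrees((R.inv()*T).as_rotvec()).round(2),"joints",np.round(o["joints"],2))
E
python3 -c "
from h import *; go([-112,0,190])"
```

```text
clock: 0.77
eef_pos: [534.1, 386.4, 217.9]
orientation: [2.991, 0.961, -0.001]
force: [0.6, 1.5, 0.8]
opening: 44.3
clock: 1.43
eef_pos: [661.0, 87.7, 217.9]
orientation: [3.136, 0.187, -0.001]
force: [0.7, 0.5, 0.7]
opening: 0.6
t 1.4333 box [251.2 153.4 217.9] F [0.7 0.5 0.7] open 0.6
shift(now tool) [-256.6  299.3   28.1] (target tool) [153.4 363.2  27.9] turn [3.000e-02 5.000e-02 6.351e+01] joints [-0.31  0.65  0.26  1.37 -0.17  1.14  0.1 ]
```

```bash
python3 -m inch '[[[-25.6,29.9,0],[0,0,0],255],[[-25.6,29.9,0],[0,0,0],255],[[-25.6,29.9,0],[0,0,0],255],[[-25.6,29.9,0],[0,0,0],255],[[-25.6,29.9,0],[0,0,0],255],[[-25.6,29.9,0],[0,0,0],255],[[-25.6,29.9,0],[0,0,0],255],[[-25.6,29.9,0],[0,0,0],255]]'
python3 -m inch '[[[-25.6,29.9,0],[0,0,0],255],[[-25.6,29.9,0],[0,0,0],255],[[0,0,0],[0,0,7],255],[[0,0,0],[0,0,7],255],[[0,0,0],[0,0,7],255],[[0,0,0],[0,0,7],255],[[0,0,0],[0,0,7],255]]'
python3 -m inch '[[[0,0,0],[0,0,7],255],[[0,0,0],[0,0,7],255],[[0,0,0],[0,0,7],255],[[0,0,0],[0,0,7],255],[[0,0,0],[0,0,0],255]]'
python3 - <<'E'
from h import *
go([-112,0,140])
s=r.snapshot("wrist"); cv2.imwrite("pics/w1.png",s["frame"][:,:,::-1]); print(np.round(s["hand_eye"],2).tolist())
E
```

```text
clock: 2.1
eef_pos: [484.9, -173.9, 218.4]
orientation: [-3.135, -0.192, 0.001]
force: [-0.3, -0.0, 0.2]
opening: 0.6
clock: 2.68
eef_pos: [442.5, -238.3, 218.3]
orientation: [-3.045, 0.77, 0.001]
force: [-0.0, -0.2, 0.7]
opening: 0.5
clock: 3.1
eef_pos: [442.8, -238.0, 218.2]
orientation: [2.772, -1.478, -0.002]
force: [-0.6, 0.7, 0.1]
opening: 0.9
t 3.1 box [-109.9    1.1  218.2] F [-0.6  0.7  0.1] open 0.9
shift(now tool) [ 1.1  2.  78.2] (target tool) [ 1.1  2.1 78.2] turn [0.06 0.05 0.58] joints [ 0.04  0.44  0.6   1.85 -0.3   0.94 -0.21]
[[1.0, 0.0, 0.0, 0.78], [0.0, -0.97, -0.25, -67.21], [0.0, 0.25, -0.97, -165.74], [0.0, 0.0, 0.0, 1.0]]
```

View pics/w1.png

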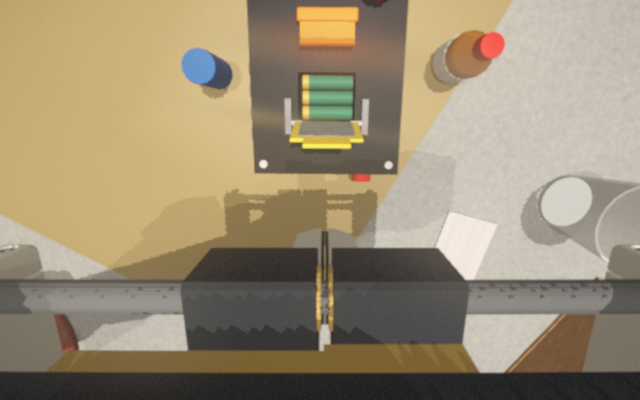

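The wrist view shows the box nearly square in the picture, with its rear screws at (263,163) and (389,165). The door's tongue edge is at (327,146), leaning back, and the way behind it is clear. I'll refine the box pose from the screws and lip in this view.

Run:
```python
from h import *
o=r.observe(); s=r.snapshot("wrist"); H=np.array(s["hand_eye"]); R=Ro.from_rotvec(o["orientation"]).as_matrix()
def pl(uv,z):
    c=np.array(o["eef_pos"])+R@H[:3,3]; d=(R@H[:3,:3]@und(s,uv).T).T
    return c+d*((z-c[2])/d[:,2])[:,None]
g=cv2.cvtColor(s["frame"],cv2.COLOR_RGB2GRAY); pts=[]
for u,v in ((263,163),(389,165)):
    w=g[v-7:v+8,u-7:u+8].astype(float); m=np.maximum(w-100,0); yy,xx=np.mgrid[-7:8,-7:8]; pts.append([u+(m*xx).sum()/m.sum(),v+(m*yy).sum()/m.sum()])
P=pl(pts,50); print(np.round(pts,1),[box(p).round(1) for p in P],"exp (-90,+-65)")
P=pl([[297,8],[357.5,8]],62); print("lip far",[box(p).round(1) for p in P],"exp (54,+-28)")
```

```text
[[263.  163.3]
 [388.2 165. ]] [array([-90.9,  64.5,  50. ]), array([-90.8, -65.6,  50. ])] exp (-90,+-65)
lip far [array([51.2, 27.4, 62. ]), array([ 52. , -26.9,  62. ])] exp (54,+-28)
```

Agreement is within about 1 mm. Next I'll go down behind the door to z=85.

```bash
python3 -m inch '[[[1.1,0,33],[0,0,0.6],255],[[0,0,34],[0,0,0],255],[[0,0,33],[0,0,0],255],[[0,0,33],[0,0,0],255],[[0,0,0],[0,0,0],255],[[0,0,0],[0,0,0],255]]'
python3 - <<'E'
from h import *
go([-75,0,85])
import pickle
s=r.snapshot("side"); cv2.imwrite("pics/s2.png",cv2.resize(s["frame"][180:300,260:400,::-1],None,fx=5,fy=5,interpolation=cv2.INTER_CUBIC))
E
```

```text
clock: 3.7
eef_pos: [442.6, -239.0, 84.9]
orientation: [-2.767, 1.488, 0.006]
force: [0.2, -0.5, 1.5]
opening: 0.5
t 3.7 box [-110.6    0.3   84.9] F [ 0.2 -0.5  1.5] open 0.5
shift(now tool) [  0.4 -35.6  -0.2] (target tool) [  0.3 -35.6  -0.1] turn [0.09 0.18 0.14] joints [ 0.14  0.62  0.47  2.   -0.46  0.63 -0.07]
```

View pics/s2.png

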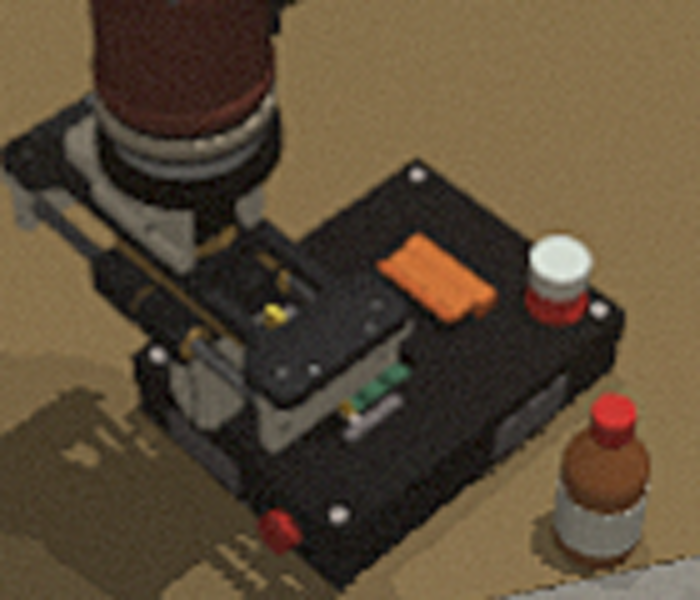

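The side view shows the gripper behind the door and clear of the pot and bottle, with the door's yellow just visible between the fingers. I'll push forward now, following the planned arc.

```bash
python3 -m inch '[[[0.3,-9,0],[0,0,0],255],[[0,-9,0],[0,0,0],255],[[0,-8,0],[0,0,0],255],[[0,-6,0],[0,0,0],255],[[0,-5,0],[0,0,0],255],[[0,-4,0],[0,0,0],255],[[0,-4,0],[0,0,0],255],[[0,-4,0],[0,0,0],255]]'
python3 -c "
from h import *; go([-52.5,0,85])"
python3 -m inch '[[[0,-3,0],[0,0,0],255],[[0,-3,0],[0,0,0],255],[[0,-3,0],[0,0,0],255],[[0,0,0],[0,0,0],255]]'
python3 - <<'E'
from h import *
go([-45.5,0,77])
s=r.snapshot("side"); a=cv2.resize(s["frame"][190:290,270:390,::-1],(480,400),interpolation=cv2.INTER_CUBIC)
s=r.snapshot("top"); b=cv2.resize(s["frame"][160:240,345:409,::-1],(320,400),interpolation=cv2.INTER_CUBIC)
cv2.imwrite("pics/m3.png",np.hstack([a,b]))
E
```

```text
clock: 4.42
eef_pos: [484.6, -212.6, 85.7]
orientation: [2.765, -1.49, -0.001]
force: [-0.8, 0.7, 0.6]
opening: 0.3
t 4.4167 box [-61.   -0.7  85.7] F [-0.8  0.7  0.6] open 0.3
shift(now tool) [-0.7 -8.5  0.7] (target tool) [-0.7 -8.5  0.7] turn [0.03 0.01 0.06] joints [ 0.06  0.65  0.48  1.93 -0.47  0.67 -0.16]
clock: 4.75
eef_pos: [492.5, -207.2, 85.4]
orientation: [-2.766, 1.489, 0.0]
force: [0.6, -0.1, -0.4]
opening: 0.6
t 4.75 box [-51.4  -0.6  85.4] F [ 0.6 -0.1 -0.4] open 0.6
shift(now tool) [-0.6 -5.9  8.4] (target tool) [-0.6 -5.9  8.4] turn [-0.    0.01  0.11] joints [ 0.05  0.66  0.48  1.91 -0.47  0.68 -0.17]
```

View pics/m3.png

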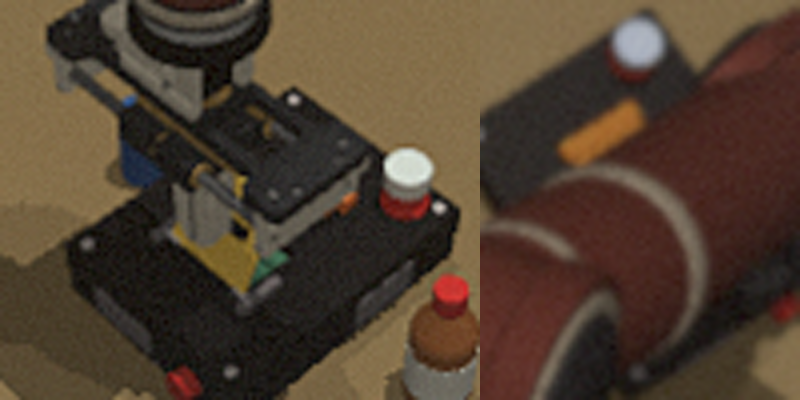

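The side view shows the door tilted forward with the fingertip on its outer face, hinge apparently back. I'll keep following the arc.

```bash
python3 -m inch '[[[-0.6,-2,2.8],[0,0,0],255],[[0,-2,2.8],[0,0,0],255],[[0,-2,2.8],[0,0,0],255],[[0,-3,1],[0,0,0],255],[[0,-3,1],[0,0,0],255],[[0,-2.5,2.5],[0,0,0],255],[[0,-2.5,2.5],[0,0,0],255],[[0,0,0],[0,0,0],255]]'
python3 - <<'E'
from h import *
go([-27.5,0,55])
s=r.snapshot("side"); a=cv2.resize(s["frame"][200:290,290:390,::-1],(800,600)[0:1]+(600,) if 0 else (660,594),interpolation=cv2.INTER_CUBIC)
cv2.imwrite("pics/m4.png",a)
E
```

```text
clock: 5.52
eef_pos: [506.3, -197.3, 69.7]
orientation: [2.766, -1.489, -0.001]
force: [0.4, 0.2, -0.6]
opening: 0.7
t 5.5167 box [-34.5   0.2  69.7] F [ 0.4  0.2 -0.6] open 0.7
shift(now tool) [ 0.2 -7.  14.7] (target tool) [ 0.2 -7.  14.7] turn [0.02 0.02 0.11] joints [ 0.03  0.69  0.47  1.9  -0.49  0.66 -0.19]
```

View pics/m4.png

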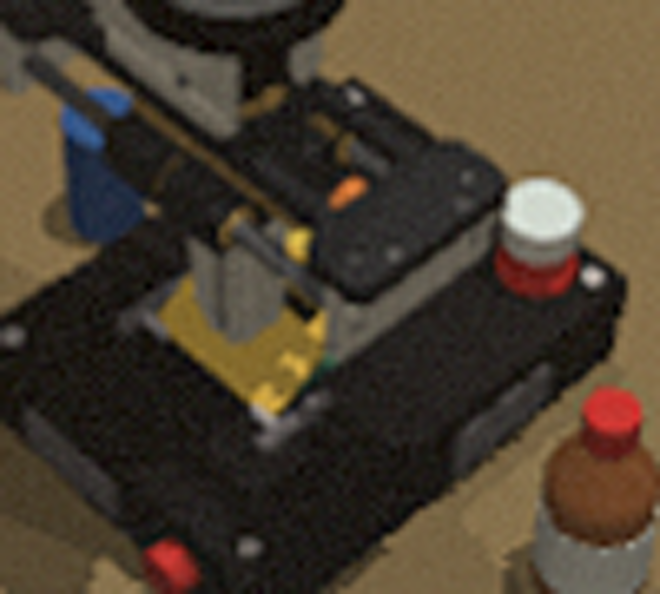

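The finger is on the bare plate between hinge and ridge, with the door about 35° from flat. I'll fold it the rest of the way.

```bash
python3 -m inch '[[[0,-2,2.3],[0,0,0],255],[[0,-2,2.4],[0,0,0],255],[[0,-1,2.5],[0,0,0],255],[[0,-1,2.5],[0,0,0],255],[[0,-0.5,2.5],[0,0,0],255],[[0,0,2],[0,0,0],255],[[0,0,1],[0,0,0],255],[[0,0,0],[0,0,0],255]]'
python3 -c "
from h import *; go([-27.5,0,55])"
python3 -m inch '[[[0,0,0.8],[0,0,0],255],[[0,0,0],[0,0,0],255]]'
python3 - <<'E'
from h import *
go([-14.5,0,55])
s=r.snapshot("side"); a=cv2.resize(s["frame"][200:290,290:390,::-1],(660,594),interpolation=cv2.INTER_CUBIC)
cv2.imwrite("pics/m5.png",a)
E
```

```text
clock: 6.23
eef_pos: [511.8, -194.1, 55.3]
orientation: [-2.765, 1.49, -0.001]
force: [-1.6, -0.7, 3.5]
opening: 0.5
t 6.2333 box [-28.1  -0.2  55.3] F [-1.6 -0.7  3.5] open 0.5
shift(now tool) [-0.2 -0.6  0.3] (target tool) [-0.2 -0.6  0.3] turn [-0.04 -0.    0.07] joints [ 0.04  0.72  0.45  1.9  -0.5   0.64 -0.18]
clock: 6.4
eef_pos: [511.8, -194.1, 55.2]
orientation: [-2.765, 1.49, -0.001]
force: [-2.6, 2.2, 7.9]
opening: 0.6
t 6.4 box [-28.1  -0.2  55.2] F [-2.6  2.2  7.9] open 0.6
shift(now tool) [ -0.2 -13.6   0.2] (target tool) [ -0.2 -13.6   0.2] turn [-0.07 -0.    0.07] joints [ 0.04  0.72  0.45  1.9  -0.51  0.64 -0.18]
```

View pics/m5.png

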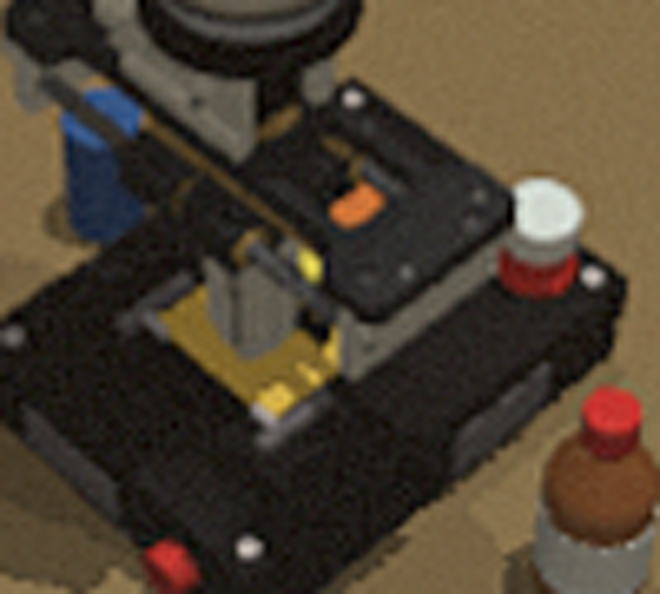

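The force is 8 N upward at z=55, so the door is flat, and its rear corner hasn't moved, so the slide is still back. I'll push it along, keeping the press on.

```bash
python3 -m inch '[[[0,-2,0],[0,0,0],255],[[0,-2,0],[0,0,0],255],[[0,-2,0],[0,0,0],255],[[0,-2,0],[0,0,0],255]]'
python3 -m inch '[[[0,-2,0],[0,0,0],255],[[0,-2,0],[0,0,0],255],[[0,-2,0],[0,0,0],255],[[0,-2,0],[0,0,0],255]]'
python3 -c "
from h import *; go([-3.5,0,55])"
```

```text
clock: 6.78
eef_pos: [517.2, -190.5, 55.2]
orientation: [2.765, -1.491, -0.001]
force: [-4.3, 0.1, 8.8]
opening: 0.6
clock: 7.12
eef_pos: [523.9, -186.1, 55.2]
orientation: [2.765, -1.491, -0.001]
force: [-4.0, 0.2, 8.7]
opening: 0.3
t 7.1167 box [-13.6  -0.2  55.2] F [-4.   0.2  8.7] open 0.3
shift(now tool) [ -0.2 -10.1   0.1] (target tool) [ -0.2 -10.1   0.2] turn [0.05 0.02 0.02] joints [ 0.01  0.73  0.46  1.87 -0.5   0.66 -0.21]
```

```bash
python3 -m inch '[[[0,-2,0],[0,0,0],255],[[0,-2,0],[0,0,0],255],[[0,-2,0],[0,0,0],255],[[0,-2,0],[0,0,0],255]]'
python3 -m inch '[[[0,-1,0],[0,0,0],255],[[0,-1,0],[0,0,0],255]]'
python3 -m inch '[[[0,-1,0],[0,0,0],255],[[0,-1,0],[0,0,0],255]]'
python3 -m inch '[[[0,-1,0],[0,0,0],255],[[0,-1,0],[0,0,0],255]]'
python3 -c "
from h import *; go([-3.5,0,55])"
```

```text
clock: 7.45
eef_pos: [529.7, -183.4, 55.1]
orientation: [2.761, -1.491, -0.001]
force: [-5.4, -2.9, 8.5]
opening: 0.5
clock: 7.62
eef_pos: [531.6, -182.4, 55.1]
orientation: [2.762, -1.491, -0.0]
force: [-6.1, -4.9, 7.3]
opening: 0.3
clock: 7.78
eef_pos: [531.7, -182.4, 55.0]
orientation: [2.759, -1.491, -0.003]
force: [-7.6, -4.8, 8.6]
opening: 0.4
clock: 7.95
eef_pos: [531.7, -182.3, 55.0]
orientation: [2.757, -1.491, -0.006]
force: [-10.7, -5.8, 10.1]
opening: 0.5
t 7.95 box [-5.  -1.3 55. ] F [-10.7  -5.8  10.1] open 0.5
shift(now tool) [-1.3 -1.5 -0.1] (target tool) [-1.3 -1.5 -0. ] turn [ 0.47 -0.01 -0.13] joints [-0.    0.74  0.47  1.85 -0.5   0.67 -0.23]
```

```bash
python3 -m inch '[[[0,-1.5,0],[0,0,0],255],[[0,-1.5,0],[0,0,0],255],[[0,0,0],[0,0,0],255]]'
python3 - <<'E'
from h import *
go([-3.5,0,55])
s=r.snapshot("side"); a=cv2.resize(s["frame"][200:290,290:390,::-1],(660,594),interpolation=cv2.INTER_CUBIC)
cv2.imwrite("pics/m6.png",a)
E
```

```text
clock: 8.2
eef_pos: [531.8, -182.3, 54.8]
orientation: [2.753, -1.492, -0.01]
force: [-12.9, -7.1, 11.5]
opening: 0.6
t 8.2 box [-4.9 -1.3 54.8] F [-12.9  -7.1  11.5] open 0.6
shift(now tool) [-1.3 -1.4 -0.2] (target tool) [-1.3 -1.4 -0.2] turn [ 0.7   0.05 -0.22] joints [-0.01  0.74  0.47  1.85 -0.5   0.68 -0.24]
```

View pics/m6.png

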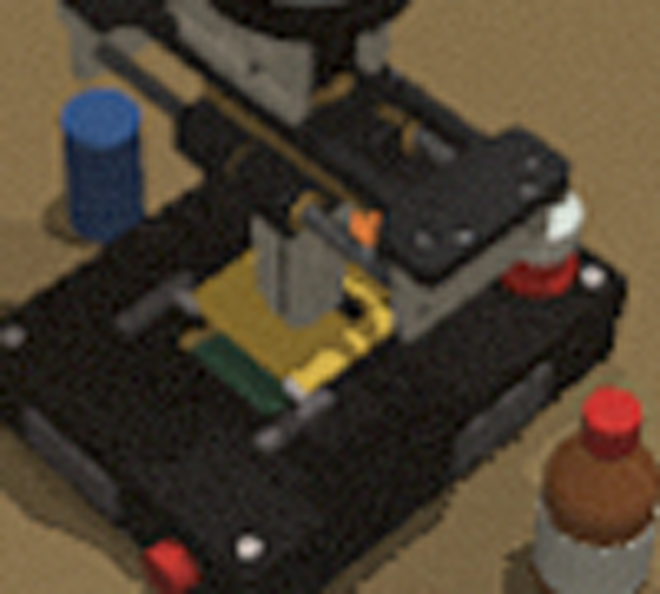

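The door's rear corner has moved from (265,412) to (297,388), about 17 mm, and the batteries show behind the hinge. The finger stalls hard at 15 N, so the slide is on its stop. I'll ease the push, then lift straight off.

```bash
python3 -m inch '[[[0,2,0],[0,0,0],255],[[0,2,0],[0,0,0],255],[[0,0,0],[0,0,0],255]]'
python3 -m inch '[[[0,0,-1.5],[0,0,0],255],[[0,0,-1.5],[0,0,0],255],[[0,0,-2],[0,0,0],255],[[0,0,-4],[0,0,0],255],[[0,0,-8],[0,0,0],255],[[0,0,-15],[0,0,0],255],[[0,0,-25],[0,0,0],255]]'
python3 -m inch '[[[0,35,-35],[0,0,0],255],[[0,20,-35],[0,0,0],255],[[0,20,-35],[0,0,0],255],[[0,30,-25],[0,0,0],255],[[0,40,0],[0,0,0],255],[[0,40,0],[0,0,0],255],[[0,0,0],[0,0,0],255]]'
python3 - <<'E'
from h import *
go([-100,0,200])
s=r.snapshot("side"); a=cv2.resize(s["frame"][200:290,290:390,::-1],(440,396),interpolation=cv2.INTER_CUBIC)
s=r.snapshot("wrist"); b=cv2.resize(s["frame"][0:220,150:350,::-1],(360,396),interpolation=cv2.INTER_CUBIC)
cv2.imwrite("pics/m7.png",np.hstack([a,b]))
E
```

```text
clock: 8.5
eef_pos: [531.7, -182.4, 55.0]
orientation: [2.758, -1.492, -0.004]
force: [-8.3, -4.4, 9.4]
opening: 0.4
clock: 9.08
eef_pos: [535.0, -176.8, 109.8]
orientation: [-2.766, 1.489, 0.006]
force: [0.8, -0.1, 0.7]
opening: 0.5
clock: 9.67
eef_pos: [379.3, -282.1, 237.6]
orientation: [2.754, -1.506, 0.003]
force: [-0.4, -1.0, 0.1]
opening: 0.4
t 9.6667 box [-187.2   -1.   237.6] F [-0.4 -1.   0.1] open 0.4
shift(now tool) [ -2.1 -87.2  37.4] (target tool) [ -1.  -87.2  37.6] turn [ 0.07 -0.17 -0.63] joints [ 0.12  0.37  0.66  1.9  -0.27  0.95 -0.1 ]
```

View pics/m7.png

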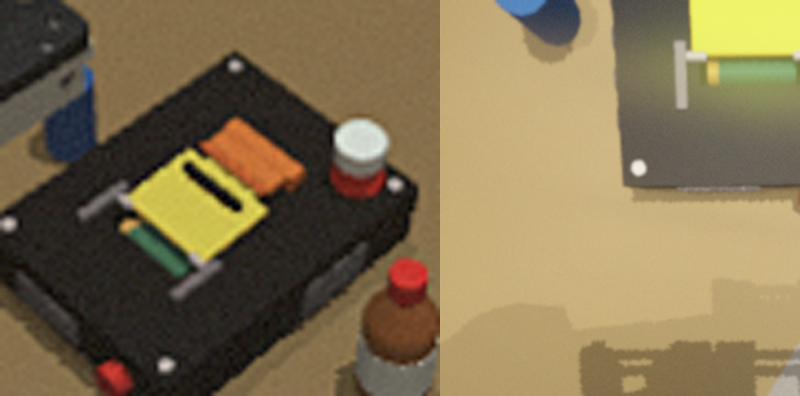

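The door stays shut and flat, with its tongue under the lip and nothing touching it. Pot, cell and dye are standing where they were. A quick number for the slide, then I hand in.

Run:
```python
from h import *
s=r.snapshot("side"); f=s["frame"]; h=cv2.cvtColor(f,cv2.COLOR_RGB2HSV).astype(int)
m=((h[:,:,0]>22)&(h[:,:,0]<35)&(h[:,:,1]>120)&(h[:,:,2]>90)).astype(np.uint8); m[:200]=0;m[290:]=0;m[:,:290]=0;m[:,390:]=0
v,u=np.nonzero(m); P=plane(s,np.c_[u,v],55.5); B=np.array([box(p) for p in P])
print("yellow x range",np.percentile(B[:,0],[1,99]).round(1),"y",np.percentile(B[:,1],[1,99]).round(1),"expect rear ~-32, y +-32")
print("ridge",box(plane(s,[[290+213/4.4-.4,200+186/4.4-.4]],62)[0]).round(1),"expect x 7")
r.finish_job()
```

```text
yellow x range [-33.7  22.7] y [-31.9  32.8] expect rear ~-32, y +-32
ridge [ 6.  -0.3 62. ] expect x 7
the job is handed in; nothing more can be done
```

I folded the yellow door flat with shut fingertips on its outer face, then pushed it home along its black ridge and handed the job in at about 10 s of the 35 s allowed. No verdict was reported.

- **Pushed home:** Pressing down with about 9 N, I pushed until the door stalled against the stop at about 15 N, then lifted straight off and backed away.
- **Slide:** In the last side view, with nothing touching the door, it lay flat under the orange lip. Its rear edge read -33.7 mm (about -32 expected at full slide) and the ridge read +6.0 mm (+7 expected). That puts the slide at about 16 to 17 mm by camera; 14.5 mm was needed.
- **Disagreement:** The camera reads 1 to 2 mm short of the full 18 mm. That is within calibration error, and the hard stall says it reached the stop.
- **Bystanders:** The pot, cell and dye bottle looked undisturbed in that view. I did not look again at the cup, tub, canister or spatula. The arm passed well above the tub and canister at the start and did not come near the cup or spatula.

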